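Clip down the lid of the wired junction box

ROBOT

A 7-joint arm with a two-finger parallel gripper is mounted at the origin on the work surface. World frame = base frame: x ahead of the robot, y to its left, z up, the work surface at z = 0. Lengths are in m, angles in rad, forces in N, time in s.
With the tool pointing down it reaches from about 0.425 to 1.025 m from the base axis. Payload 3.6 kg.
Tool frame: the origin (TCP) lies at the centre of the arm's flange, where the gripper is bolted on; the fingertips stand 173 mm ahead of it and the grasp point (between the pads) lies 155 mm ahead of it; x points along the fingers, y is the direction in which the jaws open and shut, and the axes are right-handed (so a half turn about x gives the same grasp; the last joint's range is limited). The gripper opens to 85 mm and grips with 20 to 120 N. Pads are 22 mm wide; open, the fingers measure 114 mm over their backs; the gripper's body (76 mm by 85 mm) begins 54 mm behind the grasp point. The pads swing forward as they close: fully open they stand 13 mm farther back than shut.
Start: joints at [-1.317, 0.591, 0.048, 1.609, -0.033, 0.943, -0.034], TCP at [0.246, 0.682, 0.405] pointing down, gripper open.
Joint ranges: [-2.69, 2.69], [-0.47, 2.24], [-1.27, 1.36], [0.19, 2.51], [-1.53, 4.68], [0.08, 2.07], [-3.09, 3.09]. Speed limits (rad/s): [2.57, 2.57, 3.14, 3.14, 3.14, 3.14, 3.14].

INTERFACE

Orientations are given as a unit quaternion [x, y, z, w].
In Python, from cell import robot gives the robot as it stands.
- The arm moves only by the tool play_rows, never from a script. Its argument "moves" is a list of rows, each an object with "fingers": the opening, from -1 (shut) to 1 (fully open); "slide": the shift along the world's x, y, z each as a share of 80 cm, from -1 to 1, a list of three; "turn": the turn about the world's z as a share of 180 degrees, from -1 to 1. A call has exactly 10 rows; each row is the pose to reach, as a shift and turn from the pose commanded when the call began, turning the shorter way round; what a row does not reach only later rows make up. A row lasts 1/10 s, in which the tool goes at most 50 mm and 8.59 degrees, less where a joint would pass 70% of its speed; a pose out of reach is approached as far as the arm can. A call with a number of a shift or a turn outside -1 to 1 is refused whole. A call with a gripper value outside its range is refused whole. The fingers move at their own pace and stop on an object; "grip_force" is the grip in N (left out, the last holds). Time passes only in rows, so rows that repeat a pose let the fingers close, or fill a call up. It gives the time, the measured TCP pose, the force and the opening at its end, in the units of the state.
- robot.sense(): the state, without advancing time (a new reading comes with each control period).
- robot.snapshot(name): name is "scene" or "top"; returns the picture (400x640x3 uint8, red, green, blue); there is no depth.
- robot.calibration(name): a dict with "fx", "fy", "cx", "cy" (pixels), "distortion" ([k1, k2, p1, p2, k3] as OpenCV has them; the pictures are not rectified), "view" (4x4, takes a point from world to camera coordinates). Camera axes: x right, y up, looking along -z (the intrinsics and any distortion apply to the point x, -y, -z); pixel columns grow to the right and rows downward; lengths in m; the calibration is good to about 2 mm. A picture is of the moment at which its call begins. calibration takes no time and is no camera call.
- robot.close_job(): hands the job in, once; it reports no verdict.
Trained networks look in the newest picture that a camera, given by its name, has taken for a name from the list of things; names that differ only in an ending like _2 or _b are one class to them, and where a whole thing is asked for, a point or a joint stands for the part that bears it (a point fixed in the world has none). Each returns a list of dicts, best first, with "conf" (0 to 1); they miss things now and then, are a little off and sometimes report something else, mostly with a low value. They report only what shows in the picture. A call takes as long as a camera call.
- robot.outline_of(camera, label): "region" (400x640 bool, what is visible of it).
- robot.pinpoint(camera, label): "at" ([x, y, z] in m, in world coordinates, good to about 4 mm: a listed point, or the origin of a listed thing).
The state is a dict: "t": time; "q": joint angles; "qd": joint speeds; "tau": joint torques, N m; "tool_pos": TCP position; "tcp_rot": TCP orientation; "force": force on the tool from outside, world axes, zero at the start; "moment": the same for the moment, N m; "opening": finger opening in m.
Only numpy, scipy, OpenCV 4.12 (cv2) and the standard library are available. Lean on these libraries where they do the work, as an engineer would, in place of code of your own. Each camera call takes 0.05 s, during which the arm holds its last target.

TASK

The junction box with the black conduit couplings has been wired and its lid is on: close it by flipping its four side clips down, one after another, until each lies flat against the side of the box. Do not touch the smaller junction box without couplings, whose clips also stand open: it still has to be wired.

Things in the scene. Friction and masses are not known exactly. Their poses are not given: they have to be found in the camera images.
- lid_center (a point): Centre of the lid's top face on the box to close: white, fixed, lid 146 mm (x) by 116 mm (y), 76 mm high, walls 3 mm in from the lid's edge. Frame: z up, x along the long side, away from the robot (yaw within 23 degrees), y left. Two black couplings stick 50 mm out of the +y and -y walls, at x = 45 and -45 mm, tops 32 mm above the bench. A clip at mid-edge of each side.
- spare_box: The other white box, not to be touched: also 76 mm high and fixed, but smaller (lid 106 x 86 mm), no couplings; its four grey clips stand open too, reaching 40 mm out from its walls. Origin: centre of its underside; x along its long side, z up.
- clip_near (a joint): Grey clip at the middle of the -x side of the box to close (lid_center's axes): flap 40 wide, 34 long, 4 mm thick. Hinge line parallel to that side, 76 mm out from lid_center, 6 mm below it. Radians: 0 = hanging flat against the side (hard stop), lower edge 36 mm above the bench; 1.57 = level, straight out; starts at 1.3 to 1.8. Light friction hinge (0.6 N at its edge), stays where left, no spring.
- clip_far (a joint): Grey clip at the middle of the +x side of the box to close (lid_center's axes): flap 40 wide, 34 long, 4 mm thick. Hinge line parallel to that side, 76 mm out from lid_center, 6 mm below it. Radians: 0 = hanging flat against the side (hard stop), lower edge 36 mm above the bench; 1.57 = level, straight out; starts at 1.3 to 1.8. Light friction hinge (0.6 N at its edge), stays where left, no spring.
- clip_left (a joint): Grey clip at the middle of the +y side of the box to close (lid_center's axes): flap 40 wide, 34 long, 4 mm thick. Hinge line parallel to that side, 61 mm out from lid_center, 6 mm below it. Radians: 0 = hanging flat against the side (hard stop), lower edge 36 mm above the bench; 1.57 = level, straight out; starts at 1.3 to 1.8. Light friction hinge (0.6 N at its edge), stays where left, no spring.
- clip_right (a joint): Grey clip at the middle of the -y side of the box to close (lid_center's axes): flap 40 wide, 34 long, 4 mm thick. Hinge line parallel to that side, 61 mm out from lid_center, 6 mm below it. Radians: 0 = hanging flat against the side (hard stop), lower edge 36 mm above the bench; 1.57 = level, straight out; starts at 1.3 to 1.8. Light friction hinge (0.6 N at its edge), stays where left, no spring.

How it is judged:
At the end, for the whole second after the job is handed in: All four clips of the box with the couplings are folded down to within 0.2 rad (11 degrees) of flat against its sides, and at rest (value of joint each of clip_near, clip_far, clip_left, clip_right below 0.2 rad and velocity of joint clip_near between -0.1 and 0.1 rad/s and velocity of joint clip_far between -0.1 and 0.1 rad/s and velocity of joint clip_left between -0.1 and 0.1 rad/s and velocity of joint clip_right between -0.1 and 0.1 rad/s); the robot touches nothing.
It fails at once if the robot touches the smaller junction box or its clips (more than 2 N) (contact force between any of the fingers, the arm and spare_box above 2 N).
It also fails if it takes over 43 s, if anything falls off the work surface, if the arm or the gripper's body presses on something with over 40 N, if the wrist force passes 120 N, or if a joint passes its speed limit or range.

## Working session

There is one attempt and no reset: what is moved stays moved. The work goes in short steps, Python scripts to look and compute and a tool call to move; the robot and the scene stay as the last step left them, time stands still between calls to the robot, and variables do not carry over. Pictures are saved under pics/ and viewed, and the job is handed in when it is done.

Besides the shell and the picture viewer there is one more tool, called after "Emit:" by a JSON object that holds its "fn" and its "kwargs", one argument or row to a line. play_rows: Moves the arm, as the interface text tells. Shift numbers are shares of 80 cm and turn numbers shares of 180 degrees, none past 1 either way. Its arguments: {"type":"object","properties":{"moves":{"type":"array","items":{"type":"object","properties":{"fingers":{"type":"number"},"slide":{"type":"array","items":{"type":"number","minimum":-1,"maximum":1}},"turn":{"type":"number","minimum":-1,"maximum":1}}}},"grip_force":{"type":"number"}},"required":["moves"]}

```bash
mkdir -p pics; python3 - <<'E'
from cell import robot
import cv2,numpy as np
s=robot.sense();print(s)
for c in("scene","top"):
    im=robot.snapshot(c);cv2.imwrite(f"pics/{c}0.png",im[:,:,::-1])
    print(c,robot.calibration(c))
    for l in("lid_center","spare_box"):
        print(l,[(d['conf'],np.round(d['at'],4)) for d in robot.pinpoint(c,l)])
print(robot.sense()['t'])
E
```

```text
{'t': 0.0, 'q': array([-1.31750421,  0.59212614,  0.0483282 ,  1.60983724, -0.03329208,
        0.9426739 , -0.03368471]), 'qd': array([ 1.88213458e-03,  1.10997813e-04,  1.68421286e-03, -6.84401914e-04,
       -2.16544084e-04,  7.82463929e-04,  9.20528446e-05]), 'tau': array([-1.73848584e-04, -5.48708582e+01,  1.54676624e+00, -1.98125750e+01,
        9.46468266e-03,  8.68319854e-03, -1.68220203e-05]), 'tool_pos': array([0.24625417, 0.68143117, 0.40353059]), 'tcp_rot': array([ 0.12118203,  0.69659191, -0.12275661,  0.69642332]), 'force': array([ 0.27812089, -0.40008556, -0.80876737]), 'moment': array([-0.02210079, -0.00840727, -0.02172156]), 'opening': 0.08543614650633145}
scene {'fx': 376.98373187414273, 'fy': 376.98373187414273, 'cx': 316.0218028223576, 'cy': 213.01717325414788, 'distortion': array([0.02942733, 0.        , 0.        , 0.        , 0.        ]), 'view': array([[-0.86175335,  0.50722059,  0.01041333,  0.4812475 ],
       [-0.37774141, -0.65520342,  0.6542323 ,  0.16225499],
       [ 0.33866294,  0.55985333,  0.75622196, -1.00753923],
       [ 0.        ,  0.        ,  0.        ,  1.        ]])}
lid_center []
spare_box [(0.95, array([ 0.5383, -0.2106, -0.0031]))]
top {'fx': 443.4066202993174, 'fy': 443.4066202993174, 'cx': 324.421164983214, 'cy': 199.38459675106552, 'distortion': array([0.00832874, 0.        , 0.        , 0.        , 0.        ]), 'view': array([[ 0.02188629, -0.99925342,  0.03183689, -0.03398683],
       [ 0.99021569,  0.02605615,  0.13709109, -0.54335562],
       [-0.13781829,  0.02852497,  0.99004669, -0.92642906],
       [ 0.        ,  0.        ,  0.        ,  1.        ]])}
lid_center [(0.61, array([0.5572, 0.1913, 0.0747]))]
spare_box [(0.79, array([ 5.436e-01, -2.099e-01,  4.000e-04]))]
0.3
```

View pics/scene0.png

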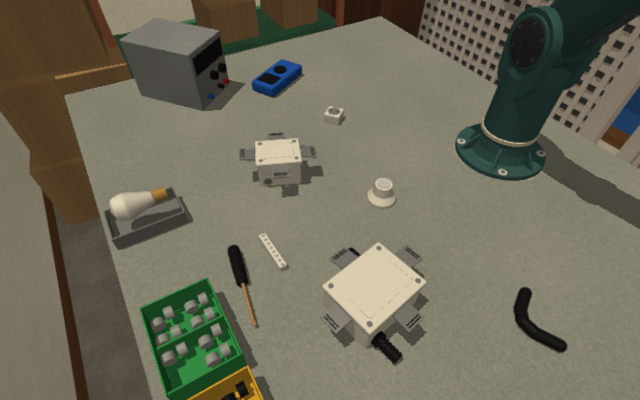

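View pics/top0.png

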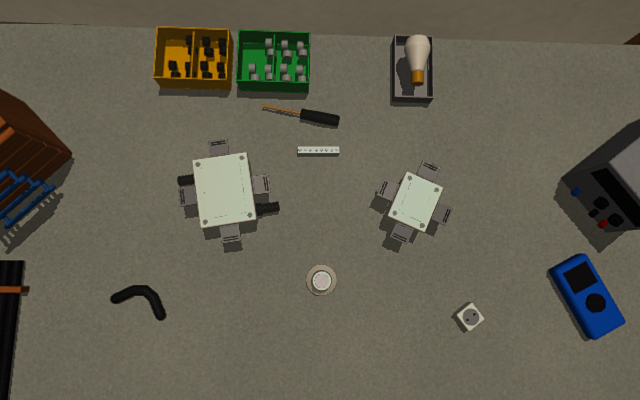

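```bash
cat >h.py <<'E'
import cv2,numpy as np
from cell import robot
def ray(c,uv,z):
    k=robot.calibration(c);K=np.array([[k['fx'],0,k['cx']],[0,k['fy'],k['cy']],[0,0,1]])
    p=cv2.undistortPoints(np.float64(uv).reshape(-1,1,2),K,np.array(k['distortion'])).reshape(-1,2)
    V=np.array(k['view']);R=V[:3,:3];o=-R.T@V[:3,3]
    d=np.c_[p[:,0],-p[:,1],-np.ones(len(p))]@R
    return o+d*((z-o[2])/d[:,2])[:,None]
def proj(c,P):
    k=robot.calibration(c);K=np.array([[k['fx'],0,k['cx']],[0,k['fy'],k['cy']],[0,0,1]])
    V=np.array(k['view']);q=np.atleast_2d(P)@V[:3,:3].T+V[:3,3];q=q*[1,-1,-1]
    return cv2.projectPoints(q.reshape(-1,1,3),np.zeros(3),np.zeros(3),K,np.array(k['distortion']))[0].reshape(-1,2)
E
python3 - <<'E'
from h import *
for c,box in(("top",(150,130,290,250)),("scene",(310,230,440,350))):
    im=cv2.imread(f"pics/{c}0.png");m=np.zeros(im.shape[:2],np.uint8)
    x0,y0,x1,y1=box;m[y0:y1,x0:x1]=(im[y0:y1,x0:x1].min(2)>(170 if c=="top" else 165))*255
    m=cv2.morphologyEx(m,cv2.MORPH_OPEN,np.ones((3,3)))
    cs=max(cv2.findContours(m,0,2)[0],key=cv2.contourArea)
    P=ray(c,cs.reshape(-1,2),0.076)[:,:2]
    r=cv2.minAreaRect((P*1000).astype(np.float32));print(c,cv2.boundingRect(cs),r)
    print(cv2.boxPoints(r))
im=cv2.imread("pics/top0.png")[120:260,140:300];cv2.imwrite("pics/topz.png",cv2.resize(im,None,fx=4,fy=4,interpolation=2))
im=cv2.imread("pics/scene0.png")[225:365,300:450];cv2.imwrite("pics/scenez.png",cv2.resize(im,None,fx=4,fy=4,interpolation=2))
E
```

```text
Traceback (most recent call last):
ValueError: max() iterable argument is empty
```

```bash
python3 - <<'E'
from h import *
for c,box,uv in(("top",(150,130,290,250),(224,190)),("scene",(310,230,440,350),(374,285))):
    im=cv2.imread(f"pics/{c}0.png");print(im[uv[1],uv[0]])
    g=im.min(2);t=int(g[uv[1],uv[0]])*0.8
    m=np.zeros(im.shape[:2],np.uint8)
    x0,y0,x1,y1=box;m[y0:y1,x0:x1]=(g[y0:y1,x0:x1]>t)*255
    m=cv2.morphologyEx(m,cv2.MORPH_OPEN,np.ones((3,3)))
    cs=max(cv2.findContours(m,0,2)[0],key=cv2.contourArea)
    P=ray(c,cs.reshape(-1,2),0.076)[:,:2]
    r=cv2.minAreaRect((P*1000).astype(np.float32));print(c,cv2.boundingRect(cs),r)
    print(cv2.boxPoints(r))
im=cv2.imread("pics/top0.png")[120:260,140:300];cv2.imwrite("pics/topz.png",cv2.resize(im,None,fx=4,fy=4,interpolation=2))
im=cv2.imread("pics/scene0.png")[225:365,300:450];cv2.imwrite("pics/scenez.png",cv2.resize(im,None,fx=4,fy=4,interpolation=2))
E
```

```text
[162 188 180]
top (193, 153, 63, 74) ((555.0776977539062, 190.66720581054688), (142.77780151367188, 113.17369842529297), 10.507460594177246)
[[474.5665  233.28642]
 [495.2053  122.01051]
 [635.58887 148.04799]
 [614.9501  259.3239 ]]
[174 204 217]
scene (323, 243, 102, 90) ((554.2509765625, 190.09124755859375), (144.1956787109375, 114.15937805175781), 10.748204231262207)
[[472.77304 232.72379]
 [494.06296 120.56719]
 [635.7289  147.45871]
 [614.43896 259.6153 ]]
```

View pics/topz.png

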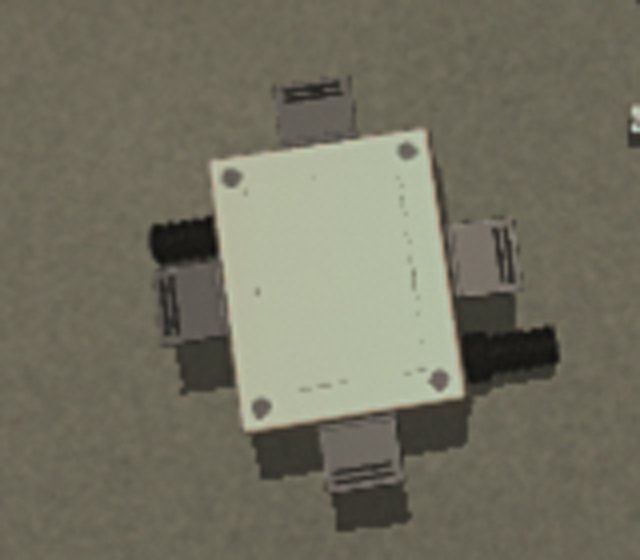

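View pics/scenez.png

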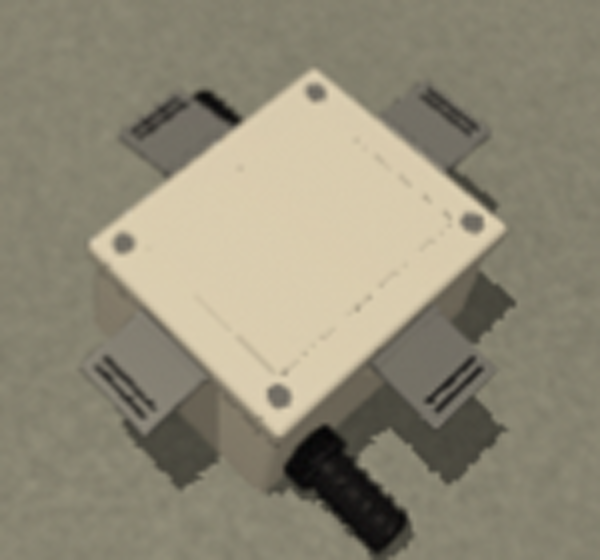

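```bash
cat >plan.py <<'E'
from h import *
from scipy.spatial.transform import Rotation as R
C=np.array([.5548,.1905]);yaw=np.radians(10.6)
ex=np.array([np.cos(yaw),np.sin(yaw)]);ey=np.array([-ex[1],ex[0]])
sides=dict(near=(-ex,76),far=(ex,76),left=(ey,61),right=(-ey,61))
def at(s,d): n,h=sides[s];return C+n*(h+d)/1000
E
python3 - <<'E'
from plan import *
s=robot.sense();M=R.from_quat(s['tcp_rot']).as_matrix();print(np.round(M,3))
p=s['tool_pos'];print(p,"jaw yaw deg",np.degrees(np.arctan2(M[1,1],M[0,1])))
for k in sides:
    print(k,[(d,np.round(at(k,d),4), np.round((at(k,d)-[.246,.682])/.8,4)) for d in(32,12)])
E
```

```text
[[-0.     0.34   0.94 ]
 [-0.001  0.94  -0.34 ]
 [-1.    -0.001  0.   ]]
[0.24634091 0.68172733 0.40429127] jaw yaw deg 70.1337213917909
near [(32, array([0.4486, 0.1706]), array([ 0.2533, -0.6392])), (12, array([0.4683, 0.1743]), array([ 0.2779, -0.6346]))]
far [(32, array([0.661 , 0.2104]), array([ 0.5187, -0.5895])), (12, array([0.6413, 0.2067]), array([ 0.4941, -0.5941]))]
left [(32, array([0.5377, 0.2819]), array([ 0.3646, -0.5001])), (12, array([0.5414, 0.2623]), array([ 0.3692, -0.5247]))]
right [(32, array([0.5719, 0.0991]), array([ 0.4074, -0.7286])), (12, array([0.5682, 0.1187]), array([ 0.4028, -0.7041]))]
```

Emit:
{"fn": "play_rows", "kwargs": {
  "moves": [
    {"fingers": -1, "slide": [0.365, -0.5, -0.14], "turn": -0.331},
    {"fingers": -1, "slide": [0.365, -0.5, -0.14], "turn": -0.331},
    {"fingers": -1, "slide": [0.365, -0.5, -0.14], "turn": -0.331},
    {"fingers": -1, "slide": [0.365, -0.5, -0.14], "turn": -0.331},
    {"fingers": -1, "slide": [0.365, -0.5, -0.14], "turn": -0.331},
    {"fingers": -1, "slide": [0.365, -0.5, -0.14], "turn": -0.331},
    {"fingers": -1, "slide": [0.365, -0.5, -0.14], "turn": -0.331},
    {"fingers": -1, "slide": [0.365, -0.5, -0.14], "turn": -0.331},
    {"fingers": -1, "slide": [0.365, -0.5, -0.14], "turn": -0.331},
    {"fingers": -1, "slide": [0.365, -0.5, -0.14], "turn": -0.331}
  ]
}}

```text
t: 1.3
tool_pos: [0.5349, 0.2866, 0.2941]
tcp_rot: [0.452, 0.544, -0.452, 0.544]
force: [0.9, 0.6, -0.4]
opening: -0.0001
```

```bash
python3 - <<'E'
from plan import *
im=robot.snapshot("scene");cv2.imwrite("pics/s1.png",cv2.resize(im[100:380,250:500,::-1],None,fx=2.4,fy=2.1))
s=robot.sense();M=R.from_quat(s['tcp_rot']).as_matrix();print(s['tool_pos'],s['t'],"jaw",np.degrees(np.arctan2(M[1,1],M[0,1])))
E
```

```text
[0.54036173 0.27624688 0.29332557] 1.35 jaw 9.804598969402852
```

View pics/s1.png

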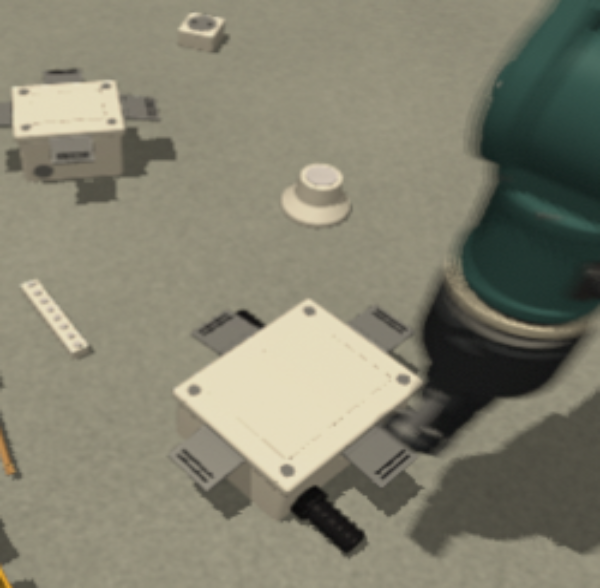

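Emit:
{"fn": "play_rows", "kwargs": {
  "moves": [
    {"fingers": -1, "slide": [0, 0, 0], "turn": 0},
    {"fingers": -1, "slide": [0, 0, 0], "turn": 0},
    {"fingers": -1, "slide": [0, 0, 0], "turn": 0},
    {"fingers": -1, "slide": [0, 0, 0], "turn": 0},
    {"fingers": -1, "slide": [0, 0, 0], "turn": 0},
    {"fingers": -1, "slide": [0, 0, 0], "turn": 0},
    {"fingers": -1, "slide": [0, 0, 0], "turn": 0},
    {"fingers": -1, "slide": [0, 0, 0], "turn": 0},
    {"fingers": -1, "slide": [0, 0, 0], "turn": 0},
    {"fingers": -1, "slide": [0, 0, 0], "turn": 0}
  ]
}}

```text
t: 2.35
tool_pos: [0.534, 0.2879, 0.2944]
tcp_rot: [0.452, 0.544, -0.452, 0.544]
force: [-0.0, -0.4, -0.0]
opening: -0.0
```

```bash
python3 - <<'E'
from plan import *
im=np.ascontiguousarray(robot.snapshot("scene")[:,:,::-1])
s=robot.sense();M=R.from_quat(s['tcp_rot']).as_matrix();print(s['tool_pos'],s['t'],"jaw",np.degrees(np.arctan2(M[1,1],M[0,1])))
u=proj("scene",s['tool_pos']-[0,0,.173])[0];print(u)
cv2.circle(im,tuple(int(v) for v in u),2,(0,0,255),-1)
for d in (0,32):
  u=proj("scene",[*at("left",d),.07])[0];cv2.circle(im,tuple(int(v) for v in u),1,(255,0,0),-1)
cv2.imwrite("pics/s2.png",cv2.resize(im[200:360,310:500],None,fx=4,fy=3.7,interpolation=2))
E
```

```text
[0.53396524 0.28787319 0.29439133] 2.4 jaw 10.545752168365796
[427.1575554  311.12576108]
```

View pics/s2.png

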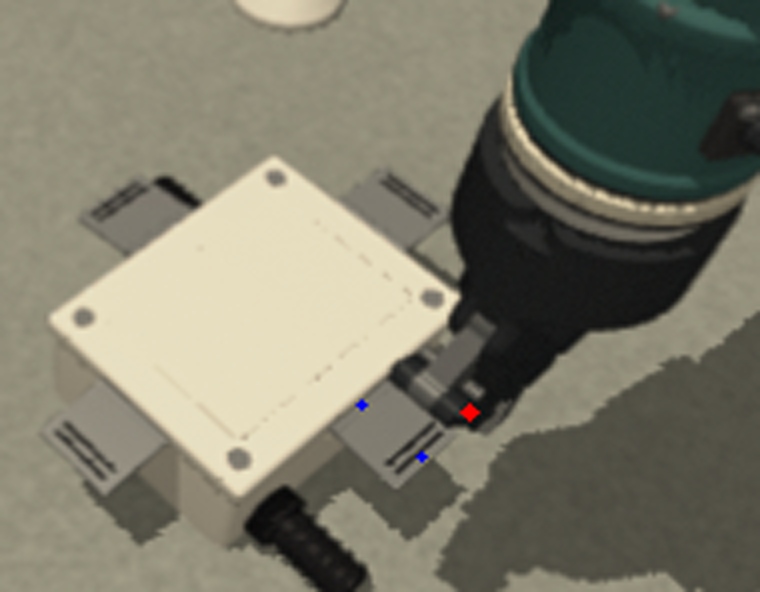

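Emit:
{"fn": "play_rows", "kwargs": {
  "moves": [
    {"fingers": -1, "slide": [0.0048, -0.0085, -0.01], "turn": 0},
    {"fingers": -1, "slide": [0.0048, -0.0085, -0.035], "turn": 0},
    {"fingers": -1, "slide": [0.0048, -0.0085, -0.06], "turn": 0},
    {"fingers": -1, "slide": [0.0048, -0.0085, -0.08], "turn": 0},
    {"fingers": -1, "slide": [0.0048, -0.0085, -0.0955], "turn": 0},
    {"fingers": -1, "slide": [0.0048, -0.0085, -0.0955], "turn": 0},
    {"fingers": -1, "slide": [0.006, -0.015, -0.0955], "turn": 0},
    {"fingers": -1, "slide": [0.007, -0.021, -0.0955], "turn": 0},
    {"fingers": -1, "slide": [0.0083, -0.027, -0.0955], "turn": 0},
    {"fingers": -1, "slide": [0.0083, -0.027, -0.0955], "turn": 0}
  ]
}}

```text
t: 3.4
tool_pos: [0.5411, 0.2652, 0.2187]
tcp_rot: [0.453, 0.543, -0.452, 0.544]
force: [0.3, -0.2, 0.1]
opening: 0.0001
```

```bash
cat >look.py <<'E'
from plan import *
import sys
n=sys.argv[1]
out=[]
for c,(x0,y0,x1,y1) in (("scene",(300,200,480,370)),("top",(150,110,310,260))):
    im=np.ascontiguousarray(robot.snapshot(c)[:,:,::-1]);out.append(cv2.resize(im[y0:y1,x0:x1],(400,390),interpolation=2))
cv2.imwrite(f"pics/{n}.png",np.hstack(out))
s=robot.sense();p=s['tool_pos'];M=R.from_quat(s['tcp_rot']).as_matrix()
print(s['t'],p,"F",np.round(s['force'],1),"jaw",np.degrees(np.arctan2(M[1,1],M[0,1])))
for k,(nn,h) in sides.items(): 
    v=p[:2]-C;print(k,"d %.1f tang %.1f"%((v@nn)*1000-h,(v@np.array([-nn[1],nn[0]]))*1000))
E
python3 look.py s3
```

```text
3.5 [0.5408597  0.26577843 0.21846395] F [-0.2  0.2 -0.7] jaw 10.507354373963608
near d -76.1 tang -76.6
far d -75.9 tang 76.6
left d 15.6 tang -0.1
right d -137.6 tang 0.1
```

View pics/s3.png

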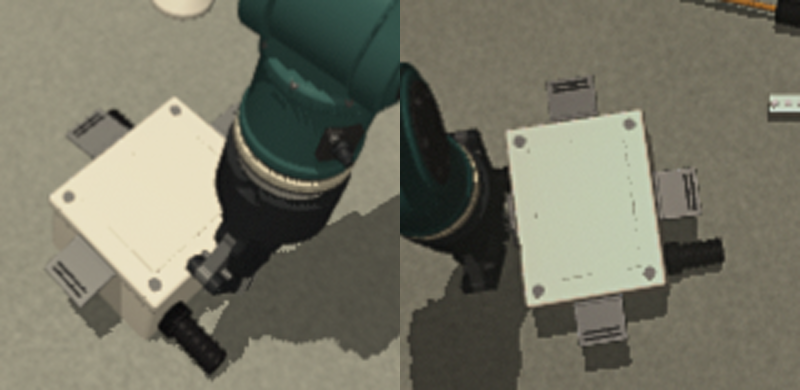

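Emit:
{"fn": "play_rows", "kwargs": {
  "moves": [
    {"fingers": -1, "slide": [0.0003, -0.0015, 0], "turn": 0},
    {"fingers": -1, "slide": [0.0006, -0.003, 0], "turn": 0},
    {"fingers": -1, "slide": [0.0009, -0.0045, 0], "turn": 0},
    {"fingers": -1, "slide": [0.0012, -0.006, 0], "turn": 0},
    {"fingers": -1, "slide": [0.0012, -0.006, 0], "turn": 0},
    {"fingers": -1, "slide": [0.0012, -0.006, 0], "turn": 0},
    {"fingers": -1, "slide": [0.0012, -0.006, 0], "turn": 0},
    {"fingers": -1, "slide": [0.0012, -0.006, 0], "turn": 0},
    {"fingers": -1, "slide": [0.0012, -0.006, 0], "turn": 0},
    {"fingers": -1, "slide": [0.0012, -0.006, 0], "turn": 0}
  ]
}}

```text
t: 4.5
tool_pos: [0.5414, 0.2627, 0.218]
tcp_rot: [0.452, 0.544, -0.451, 0.544]
force: [-0.9, 5.3, -0.7]
opening: -0.0002
```

```bash
python3 look.py s4
```

```text
4.6 [0.54136234 0.26270805 0.21804652] F [-0.3  4.6 -0.5] jaw 10.612596030515396
near d -76.1 tang -73.4
far d -75.9 tang 73.4
left d 12.4 tang -0.1
right d -134.4 tang 0.1
```

Emit:
{"fn": "play_rows", "kwargs": {
  "moves": [
    {"fingers": -1, "slide": [-0.0023, 0.0125, 0], "turn": 0},
    {"fingers": -1, "slide": [-0.0046, 0.0246, 0], "turn": 0},
    {"fingers": -1, "slide": [-0.0046, 0.0246, 0.05], "turn": 0},
    {"fingers": -1, "slide": [-0.0046, 0.0246, 0.1], "turn": 0},
    {"fingers": -1, "slide": [-0.0046, 0.0246, 0.1], "turn": 0},
    {"fingers": -1, "slide": [0.0045, -0.024, 0.1], "turn": 0},
    {"fingers": -1, "slide": [0.0145, -0.077, 0.1], "turn": 0},
    {"fingers": -1, "slide": [0.0245, -0.13, 0.1], "turn": 0},
    {"fingers": -1, "slide": [0.0345, -0.183, 0.1], "turn": 0},
    {"fingers": -1, "slide": [0.0379, -0.2024, 0.1], "turn": 0}
  ]
}}

```text
t: 5.6
tool_pos: [0.5721, 0.0937, 0.2977]
tcp_rot: [0.453, 0.541, -0.455, 0.543]
force: [-0.2, -0.4, -0.5]
opening: -0.0001
```

```bash
python3 look.py s5
```

```text
5.7 [0.57203843 0.09601567 0.29774768] F [-0.2 -0.3 -0.2] jaw 10.189477074151757
near d -75.6 tang 96.0
far d -76.4 tang -96.0
left d -157.0 tang 0.4
right d 35.0 tang -0.4
```

View pics/s5.png

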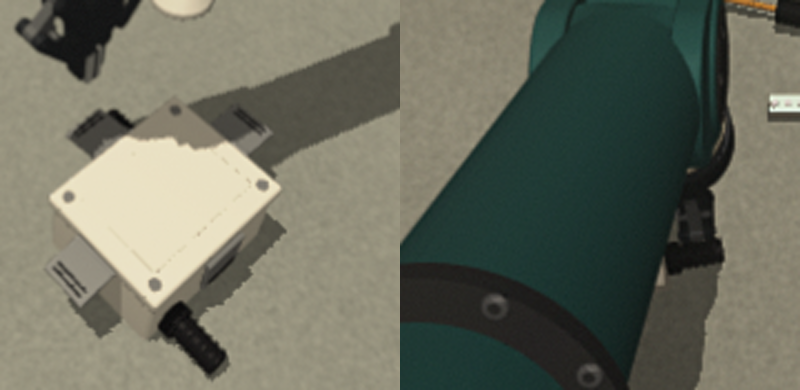

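Emit:
{"fn": "play_rows", "kwargs": {
  "moves": [
    {"fingers": -1, "slide": [0, 0, -0.02], "turn": 0},
    {"fingers": -1, "slide": [0, 0, -0.045], "turn": 0},
    {"fingers": -1, "slide": [0, 0, -0.075], "turn": 0},
    {"fingers": -1, "slide": [0, 0, -0.1], "turn": 0},
    {"fingers": -1, "slide": [0, 0, -0.1], "turn": 0},
    {"fingers": -1, "slide": [-0.0015, 0.008, -0.1], "turn": 0},
    {"fingers": -1, "slide": [-0.003, 0.016, -0.1], "turn": 0},
    {"fingers": -1, "slide": [-0.004, 0.0215, -0.1], "turn": 0},
    {"fingers": -1, "slide": [-0.0049, 0.0262, -0.1], "turn": 0},
    {"fingers": -1, "slide": [-0.0049, 0.0262, -0.1], "turn": 0}
  ]
}}

```text
t: 6.7
tool_pos: [0.5686, 0.1178, 0.219]
tcp_rot: [0.452, 0.541, -0.453, 0.545]
force: [1.5, -7.7, -2.3]
opening: -0.0
```

```bash
python3 look.py s6
```

```text
6.8 [0.56867037 0.11768756 0.21892732] F [ 2.4 -7.2 -1.1] jaw 10.401263263490888
near d -76.2 tang 74.1
far d -75.8 tang -74.1
left d -135.1 tang -0.2
right d 13.1 tang 0.2
```

View pics/s6.png

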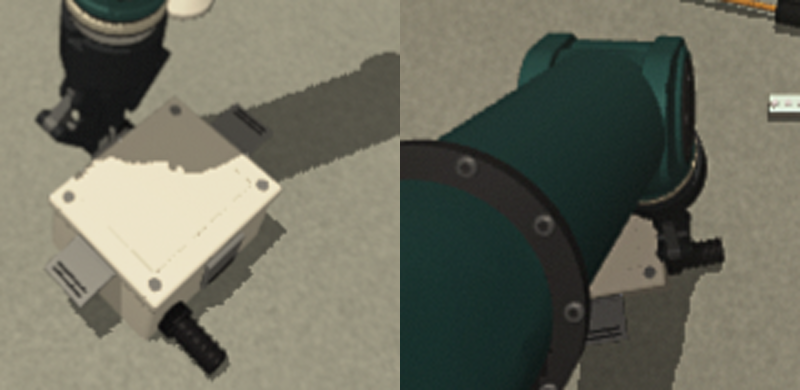

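Emit:
{"fn": "play_rows", "kwargs": {
  "moves": [
    {"fingers": -1, "slide": [0.0023, -0.0125, 0], "turn": 0},
    {"fingers": -1, "slide": [0.0049, -0.0262, 0], "turn": 0},
    {"fingers": -1, "slide": [0.0049, -0.0262, 0.05], "turn": 0},
    {"fingers": -1, "slide": [0.0049, -0.0262, 0.1], "turn": 0},
    {"fingers": -1, "slide": [-0.03, -0.0262, 0.1], "turn": 0.05},
    {"fingers": -1, "slide": [-0.08, -0.0, 0.1], "turn": 0.1},
    {"fingers": -1, "slide": [-0.12, 0.03, 0.1], "turn": 0.14},
    {"fingers": -1, "slide": [-0.1498, 0.0633, 0.1], "turn": 0.18},
    {"fingers": -1, "slide": [-0.1498, 0.0633, 0.1], "turn": 0.22},
    {"fingers": -1, "slide": [-0.1498, 0.0633, 0.1], "turn": 0.26}
  ]
}}

```text
t: 7.8
tool_pos: [0.4471, 0.1727, 0.2986]
tcp_rot: [0.196, 0.68, -0.195, 0.679]
force: [-0.2, -0.7, -0.5]
opening: -0.0002
```

Emit:
{"fn": "play_rows", "kwargs": {
  "moves": [
    {"fingers": -1, "slide": [0, 0, 0], "turn": 0.04},
    {"fingers": -1, "slide": [0, 0, 0], "turn": 0.08},
    {"fingers": -1, "slide": [0, 0, 0], "turn": 0.12},
    {"fingers": -1, "slide": [0, 0, 0], "turn": 0.16},
    {"fingers": -1, "slide": [0, 0, 0], "turn": 0.2},
    {"fingers": -1, "slide": [0, 0, 0], "turn": 0.24},
    {"fingers": -1, "slide": [0, 0, 0], "turn": 0.24},
    {"fingers": -1, "slide": [0, 0, 0], "turn": 0.24},
    {"fingers": -1, "slide": [0, 0, 0], "turn": 0.24},
    {"fingers": -1, "slide": [0, 0, 0], "turn": 0.24}
  ]
}}

```text
t: 8.8
tool_pos: [0.4481, 0.1713, 0.2981]
tcp_rot: [-0.065, 0.704, 0.065, 0.704]
force: [-0.2, 0.2, -0.6]
opening: 0.0001
```

```bash
python3 look.py s7
```

```text
8.9 [0.44808206 0.17133007 0.29804765] F [ 0.4 -0.7 -0.1] jaw 100.52647440159721
near d 32.4 tang -0.8
far d -184.4 tang 0.8
left d -60.2 tang 108.4
right d -61.8 tang -108.4
```

View pics/s7.png

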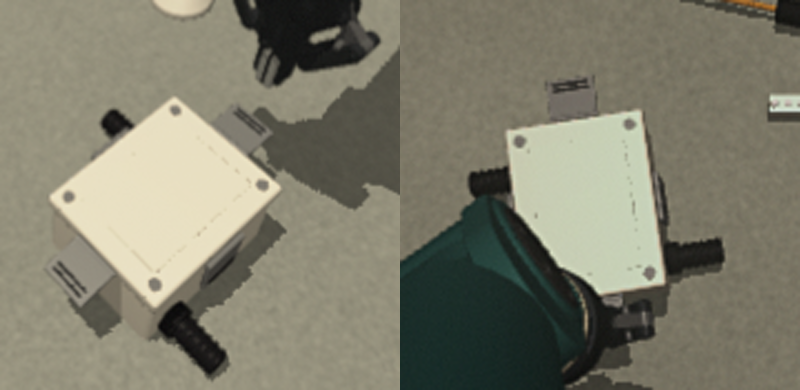

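```bash
python3 - <<'E'
from plan import *
a=robot.snapshot("scene")[:,:,::-1][235:285,330:380]
b=robot.snapshot("top")[:,:,::-1][150:230,235:290]
o=[cv2.resize(np.ascontiguousarray(x),(390,500),interpolation=2) for x in(a,b)]
cv2.imwrite("pics/z8.png",np.hstack(o))
# predicted pixel of flap lower edge for angles
for th in(0,.2,.4,.8,1.2):
    n=-ey
    for t in(-20,20):
        for L in (0,34):
            P=[*(C+n*(.061+L/1000*np.sin(th))+ex*t/1000),.070-L/1000*np.cos(th)]
            print(th,t,L,np.round(proj("top",P)[0],1),np.round(proj("scene",P)[0],1))
E
```

```text
0 -20 0 [254.4 194.3] [356.8 257. ]
0 -20 34 [256.4 196.7] [355.2 267. ]
0 20 0 [251.7 175.8] [341.1 269. ]
0 20 34 [253.8 178.7] [340.  278.9]
0.2 -20 0 [254.4 194.3] [356.8 257. ]
0.2 -20 34 [259.4 196.1] [352.7 264.6]
0.2 20 0 [251.7 175.8] [341.1 269. ]
0.2 20 34 [256.8 178.2] [337.6 276.3]
0.4 -20 0 [254.4 194.3] [356.8 257. ]
0.4 -20 34 [262.3 195.5] [350.4 261.9]
0.4 20 0 [251.7 175.8] [341.1 269. ]
0.4 20 34 [259.7 177.6] [335.3 273.5]
0.8 -20 0 [254.4 194.3] [356.8 257. ]
0.8 -20 34 [267.1 194.2] [346.7 256. ]
0.8 20 0 [251.7 175.8] [341.1 269. ]
0.8 20 34 [264.4 176.1] [331.4 267.5]
1.2 -20 0 [254.4 194.3] [356.8 257. ]
1.2 -20 34 [270.  192.9] [344.5 250.2]
1.2 20 0 [251.7 175.8] [341.1 269. ]
1.2 20 34 [267.3 174.6] [329.1 261.6]
```

View pics/z8.png

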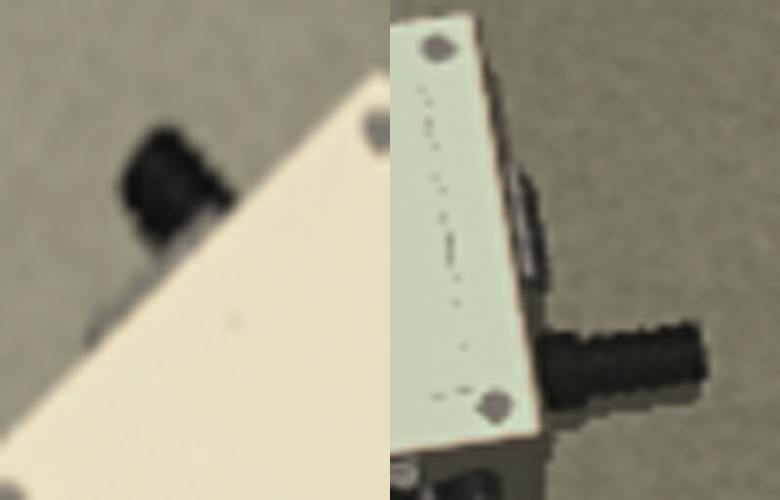

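Emit:
{"fn": "play_rows", "kwargs": {
  "moves": [
    {"fingers": -1, "slide": [0, 0, -0.02], "turn": 0},
    {"fingers": -1, "slide": [0, 0, -0.045], "turn": 0},
    {"fingers": -1, "slide": [0, 0, -0.075], "turn": 0},
    {"fingers": -1, "slide": [0, 0, -0.1], "turn": 0},
    {"fingers": -1, "slide": [0, 0, -0.1], "turn": 0},
    {"fingers": -1, "slide": [0.008, 0.0015, -0.1], "turn": 0},
    {"fingers": -1, "slide": [0.016, 0.003, -0.1], "turn": 0},
    {"fingers": -1, "slide": [0.0215, 0.004, -0.1], "turn": 0},
    {"fingers": -1, "slide": [0.0262, 0.0049, -0.1], "turn": 0},
    {"fingers": -1, "slide": [0.0262, 0.0049, -0.1], "turn": 0}
  ]
}}

```text
t: 10.0
tool_pos: [0.468, 0.1749, 0.2184]
tcp_rot: [-0.065, 0.705, 0.065, 0.703]
force: [-6.2, 0.0, 3.3]
opening: -0.0001
```

```bash
python3 look.py s9
```

```text
10.1 [0.46788445 0.17483307 0.21835271] F [-5.2 -0.2  2.2] jaw 100.56405571896858
near d 12.3 tang -0.6
far d -164.3 tang 0.6
left d -60.4 tang 88.3
right d -61.6 tang -88.3
```

Emit:
{"fn": "play_rows", "kwargs": {
  "moves": [
    {"fingers": -1, "slide": [-0.0125, -0.0023, 0], "turn": 0},
    {"fingers": -1, "slide": [-0.0262, -0.0049, 0], "turn": 0},
    {"fingers": -1, "slide": [-0.0262, -0.0049, 0.05], "turn": 0},
    {"fingers": -1, "slide": [-0.0262, -0.0049, 0.1], "turn": 0},
    {"fingers": -1, "slide": [0.01, 0.0015, 0.1], "turn": 0},
    {"fingers": -1, "slide": [0.06, 0.011, 0.1], "turn": 0},
    {"fingers": -1, "slide": [0.11, 0.0205, 0.1], "turn": 0},
    {"fingers": -1, "slide": [0.16, 0.03, 0.1], "turn": 0},
    {"fingers": -1, "slide": [0.205, 0.038, 0.1], "turn": 0},
    {"fingers": -1, "slide": [0.2393, 0.0448, 0.1], "turn": 0}
  ]
}}

```text
t: 11.1
tool_pos: [0.6627, 0.2109, 0.2982]
tcp_rot: [-0.065, 0.703, 0.065, 0.705]
force: [-0.2, 0.0, -0.1]
opening: -0.0001
```

```bash
python3 look.py s10
```

```text
11.2 [0.66420468 0.21115982 0.29826026] F [-0.2 -0.4 -0.4] jaw 100.44282377773807
near d -187.3 tang -0.2
far d 35.3 tang 0.2
left d -60.8 tang -111.3
right d -61.2 tang 111.3
```

View pics/s10.png

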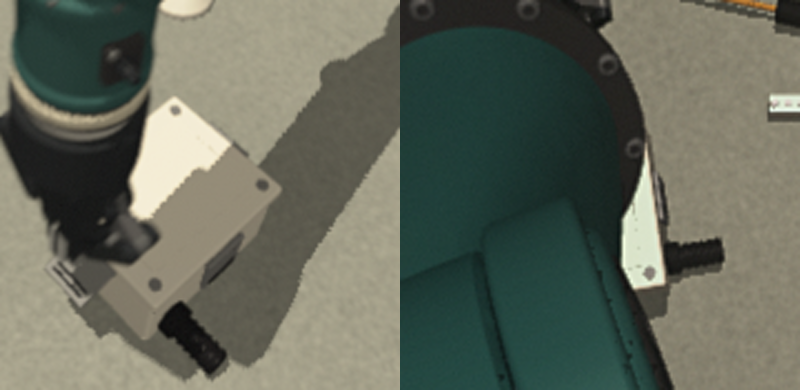

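Now the far clip, sweeping along -x.

Emit:
{"fn": "play_rows", "kwargs": {
  "moves": [
    {"fingers": -1, "slide": [0, 0, -0.02], "turn": 0},
    {"fingers": -1, "slide": [0, 0, -0.045], "turn": 0},
    {"fingers": -1, "slide": [0, 0, -0.075], "turn": 0},
    {"fingers": -1, "slide": [0, 0, -0.1], "turn": 0},
    {"fingers": -1, "slide": [0, 0, -0.1], "turn": 0},
    {"fingers": -1, "slide": [-0.008, -0.0015, -0.1], "turn": 0},
    {"fingers": -1, "slide": [-0.016, -0.003, -0.1], "turn": 0},
    {"fingers": -1, "slide": [-0.0215, -0.004, -0.1], "turn": 0},
    {"fingers": -1, "slide": [-0.0262, -0.0049, -0.1], "turn": 0},
    {"fingers": -1, "slide": [-0.0262, -0.0049, -0.1], "turn": 0}
  ]
}}

```text
t: 12.2
tool_pos: [0.6416, 0.2074, 0.2196]
tcp_rot: [-0.064, 0.701, 0.066, 0.707]
force: [6.4, 1.5, -2.9]
opening: 0.0
```

```bash
python3 look.py s11
```

```text
12.3 [0.64167736 0.20746887 0.2195401 ] F [ 6.1  1.6 -3.3] jaw 100.53631990306307
near d -164.5 tang -0.7
far d 12.5 tang 0.7
left d -60.3 tang -88.5
right d -61.7 tang 88.5
```

Retreat, lift high, and move toward the start side to clear the view.

Emit:
{"fn": "play_rows", "kwargs": {
  "moves": [
    {"fingers": -1, "slide": [0.0125, 0.0023, 0], "turn": 0},
    {"fingers": -1, "slide": [0.03, 0.0055, 0], "turn": 0},
    {"fingers": -1, "slide": [0.03, 0.0055, 0.05], "turn": 0},
    {"fingers": -1, "slide": [0.03, 0.0055, 0.1], "turn": 0},
    {"fingers": -1, "slide": [0.03, 0.0055, 0.15], "turn": 0},
    {"fingers": -1, "slide": [0.03, 0.0055, 0.2], "turn": 0},
    {"fingers": -1, "slide": [0.01, 0.05, 0.22], "turn": 0},
    {"fingers": -1, "slide": [-0.02, 0.1, 0.22], "turn": 0},
    {"fingers": -1, "slide": [-0.05, 0.15, 0.22], "turn": 0},
    {"fingers": -1, "slide": [-0.08, 0.2, 0.22], "turn": 0}
  ]
}}

```text
t: 13.3
tool_pos: [0.5742, 0.3681, 0.3948]
tcp_rot: [-0.065, 0.704, 0.065, 0.704]
force: [-0.4, 0.8, -0.4]
opening: 0.0002
```

Emit:
{"fn": "play_rows", "kwargs": {
  "moves": [
    {"fingers": -1, "slide": [-0.04, 0.05, 0], "turn": 0},
    {"fingers": -1, "slide": [-0.08, 0.1, 0], "turn": 0},
    {"fingers": -1, "slide": [-0.12, 0.15, 0], "turn": 0},
    {"fingers": -1, "slide": [-0.16, 0.2, 0], "turn": 0},
    {"fingers": -1, "slide": [-0.2, 0.25, 0], "turn": 0},
    {"fingers": -1, "slide": [-0.24, 0.3, 0], "turn": 0},
    {"fingers": -1, "slide": [-0.28, 0.34, 0], "turn": 0},
    {"fingers": -1, "slide": [-0.28, 0.34, 0], "turn": 0},
    {"fingers": -1, "slide": [-0.28, 0.34, 0], "turn": 0},
    {"fingers": -1, "slide": [-0.28, 0.34, 0], "turn": 0}
  ]
}}

```text
t: 14.3
tool_pos: [0.3528, 0.6378, 0.3939]
tcp_rot: [-0.065, 0.704, 0.064, 0.704]
force: [0.7, -0.5, -0.2]
opening: -0.0001
```

```bash
python3 look.py s12; python3 - <<'E'
from plan import *
for k,(n,h) in sides.items():
  tt=np.array([-n[1],n[0]])
  for th in(0,.2,.4):
    print(k,th,[ [np.round(proj(c,[*(C+n*(h/1000+.034*np.sin(th)+.002)+tt*t),.070-.034*np.cos(th)])[0],1).tolist() for t in(-.02,.02)] for c in("scene","top")])
E
```

```text
14.4 [0.35393947 0.6372459  0.39392717] F [ 0.3 -0.5  0.8] jaw 100.33814764860908
near d 39.3 tang -476.1
far d -191.3 tang 476.1
left d 415.1 tang 115.3
right d -537.1 tang -115.3
near 0 [[[407.6, 277.8], [391.5, 264.1]], [[222.6, 229.0], [241.2, 226.0]]]
near 0.2 [[[410.0, 275.6], [393.9, 262.0]], [[223.0, 232.1], [241.6, 229.1]]]
near 0.4 [[[412.5, 273.1], [396.3, 259.6]], [[223.2, 235.1], [241.9, 232.0]]]
far 0 [[[332.1, 313.2], [348.1, 329.9]], [[231.4, 155.9], [213.2, 158.7]]]
far 0.2 [[[329.3, 315.4], [345.3, 332.2]], [[231.0, 152.9], [212.7, 155.6]]]
far 0.4 [[[326.6, 317.2], [342.6, 334.2]], [[230.4, 149.8], [212.1, 152.5]]]
left 0 [[[390.1, 327.0], [405.3, 312.7]], [[196.8, 187.6], [199.1, 205.7]]]
left 0.2 [[[393.1, 329.7], [408.4, 315.3]], [[193.6, 188.0], [195.9, 206.1]]]
left 0.4 [[[396.3, 332.0], [411.5, 317.5]], [[190.3, 188.3], [192.6, 206.5]]]
right 0 [[[354.4, 266.4], [339.3, 278.2]], [[257.3, 196.5], [254.7, 178.6]]]
right 0.2 [[[352.0, 263.9], [336.9, 275.6]], [[260.4, 196.0], [257.7, 178.1]]]
right 0.4 [[[349.7, 261.2], [334.6, 272.8]], [[263.2, 195.4], [260.6, 177.4]]]
```

View pics/s12.png

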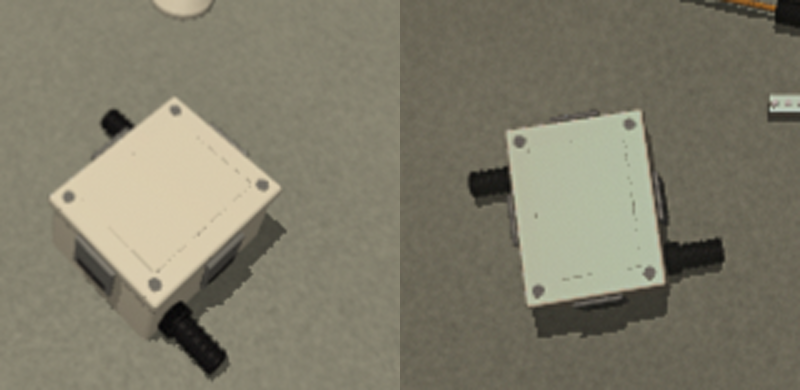

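```bash
python3 - <<'E'
from plan import *
out=[]
for c,(x0,y0,x1,y1) in (("scene",(315,235,435,345)),("top",(180,140,270,240))):
    im=np.ascontiguousarray(robot.snapshot(c)[y0:y1,x0:x1,::-1]);f=400/(x1-x0),550/(y1-y0)
    im=cv2.resize(im,(400,550),interpolation=2)
    for k,(n,h) in sides.items():
        tt=np.array([-n[1],n[0]])
        for th,col in((0,(0,255,0)),(.2,(0,0,255))):
            for t in(-.02,.02):
                u=proj(c,[*(C+n*(h/1000+.034*np.sin(th)+.002)+tt*t),.070-.034*np.cos(th)])[0]
                cv2.circle(im,(int((u[0]+.5-x0)*f[0]),int((u[1]+.5-y0)*f[1])),2,col,-1)
    out.append(im)
cv2.imwrite("pics/z13.png",np.hstack(out))
E
```

```text
(no output)
```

View pics/z13.png

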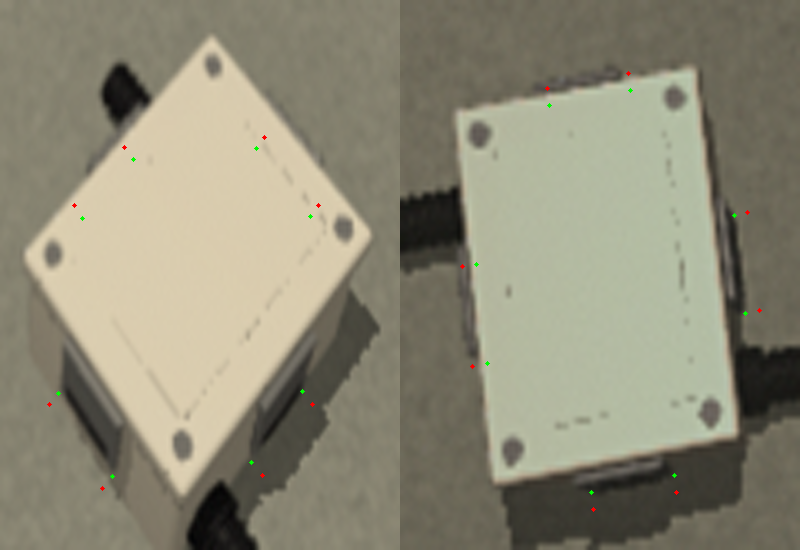

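```bash
python3 -c "
from cell import robot
print(robot.close_job(),robot.sense()['t'])"
```

```text
the job is handed in; nothing more can be done
the job is handed in; nothing more can be done
```

I closed all four side clips on the box with the couplings and handed the job in at about 14.5 s of the 43 s allowed. I used shut fingertips to press each clip down from above and sweep it inward, in the order left, right, near, far.

- **Contact:** each clip met its stop with 5–8 N at about the same fingertip distance from its hinge, 12–13 mm. That agrees with each clip lying flat.
- **Last pictures:** in the final pictures, with the arm clear of everything, the left, right, near and far clips lie at or inside the outline predicted for flat. All are inside the 0.2 rad mark. The far clip shows in only one view, and only upper edges show for some clips from the other camera.
- **Smaller box:** the moves stayed well away from it, the gripper never going closer to its side than the right clip. The force readings I took between and after moves showed no unexpected contact.

No check failed or disagreed with another. The hand-in itself gave no verdict.

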